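# Pin the leaves onto the slab rest

### The arm

A 6-joint arm with a two-finger parallel gripper is mounted at the origin on a cart in front of the work surface, level with it; the furniture and walls round the work are solid. World frame = base frame: x ahead of the robot, y to its left, z up, the work surface at z = 0. Lengths are in mm, angles in rad, forces in N, time in s.
With the tool pointing down it reaches from about 400 to 925 mm from the base axis. Payload 12.5 kg.
Tool frame: the origin (TCP) lies midway between the tips of the shut fingers; the grasp point (between the pads) lies 19 mm behind it; z points along the fingers, y is the line along which they close (so a half turn about z gives the same grasp; the last joint's range is limited). The gripper opens to 95 mm and grips with 3 to 60 N. Pads are 20 mm wide; open, the fingers measure 119 mm over their backs; the gripper's body (75 mm by 180 mm) begins 59 mm behind the grasp point.
Start: joints at [1.074, 0.491, 1.559, -0, 1.092, -0.106], TCP at [238.065, 577.903, 214.661] pointing down, gripper open.
Joint ranges: [-3.1, 3.1], [-0.84, 2.19], [0.05, 2.79], [-1.13, 4.28], [0.06, 2.93], [-2.69, 2.69]. Speed limits (rad/s): [2.22, 2.22, 2.79, 3.14, 3.14, 3.14].

### API

Orientations are given as [roll, pitch, yaw] about the fixed x, y, z axes, in that order (R = Rz(yaw) Ry(pitch) Rx(roll)).
In Python, from cell import env gives the robot as it stands.
- The arm moves only by the tool arm_command, never from a script. Its argument "targets" is a list of rows, each a list of 5 numbers: the shift along the tool's x, y, z in mm, then the turn about the tool's z in degrees, then the opening, from 0 (shut) to 1 (fully open). In form: [[tx, ty, tz, roll, fingers], ...]. A call has 1 to 5 rows; each row is the pose to reach, as a shift and turn from the pose commanded when the call began, along the tool's axes at that moment; what a row does not reach only later rows make up. A row lasts 1/10 s, in which the tool goes at most 50 mm and 8.59 degrees, less where a joint would pass 70% of its speed; a pose out of reach is approached as far as the arm can. A call with a gripper value outside its range is refused whole. The fingers move at their own pace and stop on an object; the grip force is fixed at half the most. Time passes only in rows, so rows that repeat a pose let the fingers close. It gives the time, the measured TCP pose, the force, the opening and the grip force at its end, in the units of the state.
- env.state(): the state, without advancing time (a new reading comes with each control period).
- env.read_camera(name): name is "scene" or "top" or "wrist"; returns a dict with "frame" (420x560x3 uint8, red, green, blue), "vertical_fov" (degrees; the focal length in pixels is half the picture's height over the tangent of half this angle, whatever the lens; pixels are square), "cx", "cy" (the principal point, pixels), "k1" (the pictures are not rectified: a ray, as slopes to the right and down, at radius r is drawn at 1 + k1 r^2 times it, then the intrinsics apply), "world_from_camera" (4x4, takes a point from camera to world coordinates); the wrist camera has in their place "hand_eye" (4x4, takes a point from camera to tool coordinates, whose origin is the TCP and whose axes are the flange's). Camera axes: x right, y down, z forward; pixel columns grow to the right and rows downward; lengths in mm; the calibration is good to about 2 mm. A picture is of the moment at which its call begins: read the wrist's pose just before it. There is no depth.
- env.job_done(): hands the job in; it is judged then, once.
The state is a dict: "t": time; "joints": joint angles; "qvel": joint speeds; "tau": joint torques, N m; "eef_pos": TCP position; "tcp_rot": TCP orientation; "ft_force": force on the tool from outside, world axes, zero at the start; "moment": the same for the moment, N m; "opening": opening from 0.0 (shut) to 1.0 (fully open); "grip_force": force on a finger pad.
Only numpy, scipy, OpenCV 4.12 (cv2) and the standard library are available. Lean on these libraries where they do the work, as an engineer would, in place of code of your own. Each camera call takes 0.05 s, during which the arm holds its last target. There are 200 camera calls.

### The job

Build up the stepped slab rest: lay the long leaf flat on the grey foot and the short leaf on top of it, both lying along the foot with their holes lined up over the hole in the foot. Then take the headed pin out of its wooden block and push it down through both leaves into the foot until its collar sits on the short leaf. Leave the finished stack unheld, and do not disturb the mug or the loupe.

Things in the scene. Friction and masses are not known exactly. Their poses are not given: they have to be found in the camera images.
- foot: Grey foot, fixed: block 160 mm long (x), 44 wide (y), 40 high, flat top; flanges 20 wide, 8 high, 176 long on both long sides (bolts to 12, ribs to 24 mm high). Origin: centre of underside; z up. One blind pin hole in the top, 15 mm across, 36 deep, at x = -55 mm, y = 0; this end faces roughly toward the robot.
- foot_hole (a point): Centre of the mouth of the pin hole in the foot, at the foot's top surface (40 mm above the table).
- long_leaf: Loose flat aluminium bar 150 mm long (x), 44 wide (y), 16 thick, about 0.29 kg, flat on the table on either side of the foot. Origin: centre of underside; z up. One through hole 17 mm across at x = -50 mm, y = 0 (this end roughly toward the robot); thin scribed line near the other end. In place, its hole end is flush with the foot's hole end.
- long_leaf_hole (a point): Centre of the hole of the long leaf, at its top face.
- short_leaf: Loose flat aluminium bar like the long one, but 90 mm long (x), 44 wide (y), 16 thick, about 0.17 kg, flat on the table on the other side of the foot. Origin: centre of underside; z up. One through hole 17 mm across at x = -20 mm, y = 0 (this end roughly toward the robot); scribed line near the other end.
- short_leaf_hole (a point): Centre of the hole of the short leaf, at its top face.
- pin_block: Wooden block, fixed, standing 1 mm above z = 0 (the right half of the table top is 1 mm higher), 60 x 60 mm and 50 mm high, with one upright hole 15 mm across and 40 mm deep in the middle of its top, in which the pin stands. Origin: centre of the underside.
- pin: Loose steel pin, 94 mm long, 0.1 kg, upright in the wooden block, its tip 11 mm above the table top (z = 0). Origin: the tip; z toward the head. Shank 12 mm across to z = 62 mm, the lowest 10 mm tapering to 5 mm; collar 30 across, z = 62 to 68; round grip 22 across, z = 68 to 94, taken from above. Home through both leaves, its tip is 10 mm above the foot's underside.
- pin_tip (a point): The tip of the pin.
- mug: White dotted mug, 78 x 114 mm and 93 mm high, a bystander at the left. Origin: centre of the underside.
- loupe: Small folding loupe with black ring, 30 x 58 x 14 mm, a bystander at the left. Origin: centre of the underside.
Not all that is in view belongs to the job. What is shaped like the short_leaf but blue or red is not meant.

How it is judged:
By the outcome, as a careful person would: the job done as asked, in the order asked, and still so for the second after the job is handed in, with the robot touching nothing.
It also fails if it takes over 72 s, if anything falls off the work surface, if the arm or the gripper's body presses on something with over 40 N, if the wrist force passes 120 N, or if a joint passes its speed limit or range.

## Working session

There is one attempt and no reset: what is moved stays moved. The work goes in short steps, Python scripts to look and compute and a tool call to move; the robot and the scene stay as the last step left them, time stands still between calls to the robot, and variables do not carry over. Pictures are saved under pics/ and viewed, at most 10 in all, crops included, and the job is handed in when it is done.

Besides the shell and the picture viewer there is one more tool, called after "Call:" as name(argument=value, ...) on one line, values as JSON. arm_command: Moves the arm, as the interface text tells. Its arguments: {"type":"object","properties":{"targets":{"type":"array","items":{"type":"array","items":{"type":"number"}}}},"required":["targets"]}

```bash
mkdir -p pics; ls; cat > h.py <<'E'
import numpy as np, cv2
from cell import env
def snap(n,save=None):
    s=env.state(); c=env.read_camera(n); c['state']=s
    if save: cv2.imwrite('pics/'+save,cv2.cvtColor(c['frame'],cv2.COLOR_RGB2BGR))
    return c
E
python3 - <<'E'
from h import *
for n in('scene','top'):
    c=snap(n,n+'1.png'); np.save(n+'1.npy',c['frame'])
    print(n,c['vertical_fov'],c['cx'],c['cy'],c['k1'],np.round(c['world_from_camera'],3).tolist())
c=snap('wrist','w1.png');print(np.round(c['hand_eye'],3).tolist());s=env.state();print(s)
E
```

```text
pics
scene 51.314972143735055 277.7109716486717 200.7872880761849 -0.08935923354822647 [[0.674, -0.327, 0.662, -411.709], [-0.739, -0.309, 0.599, -831.605], [0.008, -0.893, -0.45, 723.489], [0.0, 0.0, 0.0, 1.0]]
top 52.80977495622182 280.73865998779047 207.40492652569895 0.001571045274673317 [[-0.006, -0.985, 0.171, 316.947], [-1.0, 0.006, -0.001, 2.481], [-0.0, -0.171, -0.985, 1383.576], [0.0, 0.0, 0.0, 1.0]]
[[-0.0, -0.971, -0.24, 66.746], [1.0, -0.0, -0.0, 0.484], [-0.0, -0.24, 0.971, -169.298], [0.0, 0.0, 0.0, 1.0]]
{'t': 0.15, 'joints': array([ 1.07439731e+00,  4.91403428e-01,  1.55929333e+00, -1.50930757e-05,
        1.09170895e+00, -1.05585471e-01]), 'qvel': array([ 0.00115999, -0.00128015, -0.00335659, -0.00221697, -0.00039132,
        0.00095364]), 'tau': array([ 2.06536861e-03, -6.12905931e+01, -2.58284569e+01,  6.92741736e-02,
        4.72606032e-02, -5.33934872e-05]), 'eef_pos': array([237.97959761, 577.73333687, 214.21252149]), 'tcp_rot': array([-3.14078271e+00, -7.23740945e-05,  2.75078604e+00]), 'ft_force': array([ 0.63651505, -0.256774  , -0.04341534]), 'moment': array([-0.0789318 , -0.0430083 ,  0.01516516]), 'grip_force': 0.0, 'opening': 0.9986675428002206}
```

View pics/top1.png

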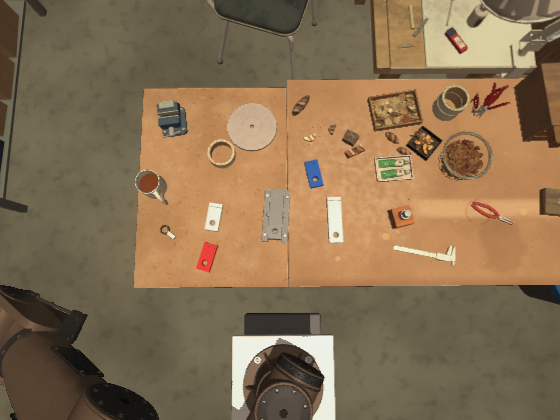

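View pics/scene1.png

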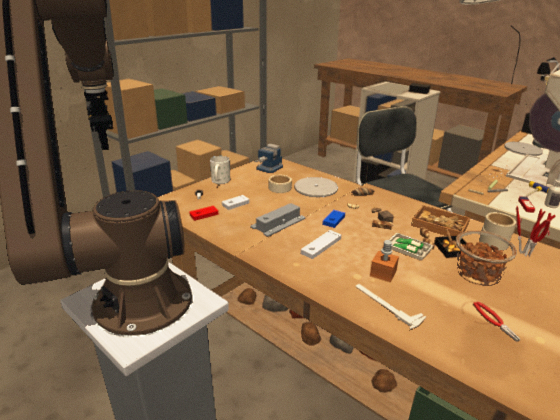

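The top view shows the silver long leaf at (335,220), the grey foot at (276,215), the pin in its wooden block at (403,215), the mug at (150,184) and the loupe at (167,231). There are three candidates for the short leaf: silver at (214,217), red at (207,257) and blue at (314,173). Silver fits because it is bare aluminium, and it lies on the opposite side of the foot from the long leaf. I'll confirm that in a crop and measure.

```bash
cat >> h.py <<'E'
def rays(c,uv,s=None):
    uv=np.atleast_2d(np.float64(uv)); h=c['frame'].shape[0]
    f=h/2/np.tan(np.radians(c['vertical_fov'])/2)
    d=(uv-[c['cx'],c['cy']])/f; x=d.copy()
    for _ in range(20): x=d/(1+c['k1']*(x**2).sum(1,keepdims=True))
    if 'world_from_camera' in c: T=c['world_from_camera']
    else:
        from scipy.spatial.transform import Rotation as R
        s=s or c['state']; W=np.eye(4); W[:3,:3]=R.from_euler('xyz',s['tcp_rot']).as_matrix(); W[:3,3]=s['eef_pos']; T=W@c['hand_eye']
    return T[:3,3],np.c_[x,np.ones(len(x))]@T[:3,:3].T
def onplane(c,uv,z):
    o,d=rays(c,uv); return o+d*((z-o[2])/d[:,2])[:,None]
def blobs(mask,amin=20):
    n,l,st,ce=cv2.connectedComponentsWithStats(mask.astype(np.uint8))
    return [(i,st[i],ce[i],l==i) for i in range(1,n) if st[i][4]>=amin]
E
python3 - <<'E'
from h import *
c=snap('top'); f=c['frame']
cv2.imwrite('pics/crop1.png',cv2.cvtColor(cv2.resize(f[165:275,190:430],None,fx=3.3,fy=3.3,interpolation=cv2.INTER_CUBIC),cv2.COLOR_RGB2BGR))
hsv=cv2.cvtColor(f,cv2.COLOR_RGB2HSV)
m=(hsv[...,1]<50)&(hsv[...,2]>170)
for i,st,ce,mm in blobs(m[160:280,190:430],60):
    ys,xs=np.nonzero(mm); r=cv2.minAreaRect(np.c_[xs+190,ys+160].astype(np.float32))
    P=onplane(c,cv2.boxPoints(r),16); 
    print('leaf?',ce+[190,160],r, P.mean(0).round(),[np.linalg.norm(P[k]-P[k-1]).round() for k in range(2)])
m=(hsv[...,1]<70)&(hsv[...,2]<=170)&(hsv[...,2]>80)
for i,st,ce,mm in blobs(m[160:280,190:430],60):
    ys,xs=np.nonzero(mm); r=cv2.minAreaRect(np.c_[xs+190,ys+160].astype(np.float32))
    P=onplane(c,cv2.boxPoints(r),8); print('grey',r,P.mean(0).round(),P[:,:2].round().tolist())
print('pin',onplane(c,[[404,213]],100))
E
```

```text
leaf? [334.48198971 218.98627787] ((334.60772705078125, 219.43844604492188), (45.54088592529297, 13.479214668273926), 86.8201675415039) [ 515. -174.   16.] [np.float64(150.0), np.float64(44.0)]
leaf? [213.33538462 215.96615385] ((213.17837524414062, 216.43875122070312), (13.051068305969238, 27.365144729614258), 10.784297943115234) [527. 223.  16.] [np.float64(43.0), np.float64(90.0)]
leaf? [411.16030534 250.47328244] ((411.5, 250.50001525878906), (36.08536148071289, 3.530090093612671), 11.309932708740234) [ 411. -419.   16.] [np.float64(115.0), np.float64(11.0)]
grey ((275.568115234375, 215.41049194335938), (24.88893699645996, 52.273006439208984), 3.5763344764709473) [531.  19.   8.] [[447.0, 65.0], [620.0, 54.0], [615.0, -28.0], [441.0, -16.0]]
pin [[ 520.40686674 -377.01820955  100.        ]]
```

View pics/crop1.png

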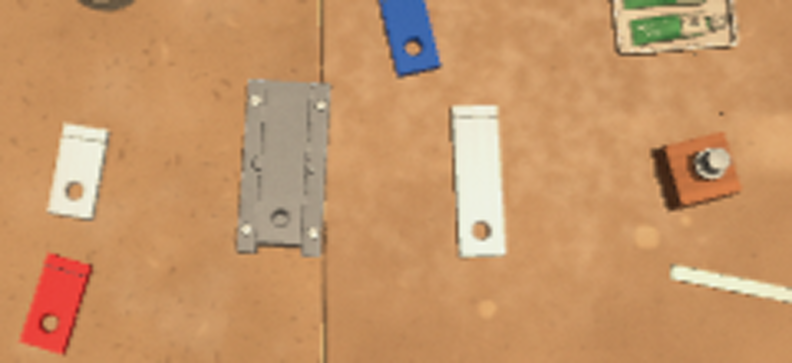

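The crop confirms it. The silver short leaf has its hole at crop (74,190), the foot's hole is at (280,217), the long leaf's hole is at (482,230), and the pin stands at (710,160). The measured sizes of 150x44 and 90x43 match. On the way to the long leaf I'll pass over the short leaf and the foot and look at both with the wrist camera.

```bash
cat >> h.py <<'E'
def shift(x,y,z,yaw,s=None):
    "tool-axis shift (mm) and turn (deg) from here to a downward pose"
    s=s or env.state(); p=s['eef_pos']; w=s['tcp_rot'][2]; d=np.array([x,y])-p[:2]
    a=np.degrees((w-yaw+np.pi)%(2*np.pi)-np.pi)
    return np.round([np.cos(w)*d[0]+np.sin(w)*d[1], np.sin(w)*d[0]-np.cos(w)*d[1], p[2]-z, a],1)
E
python3 -c "
from h import *
print(shift(510,200,150,2.94))"
```

```text
[-395.4 -245.7   64.3  -10.8]
```

Call:
arm_command(targets=[[-40,-25,6,-2,1],[-80,-50,13,-4,1],[-120,-74,20,-6,1],[-160,-99,26,-8,1],[-200,-124,32,-10.8,1]])

```text
t: 0.7
eef_pos: [376.5, 385.5, 182.4]
tcp_rot: [3.141, 0.0, 2.941]
ft_force: [0.5, 0.7, -0.2]
opening: 1.001
grip_force: 0.0
```

Call:
arm_command(targets=[[-57,-6,6,0,1],[-98,-24,13,0,1],[-138,-43,20,0,1],[-178,-62,26,0,1],[-220,-80,32,0,1]])

```text
t: 1.2
eef_pos: [576.4, 263.0, 150.2]
tcp_rot: [-3.141, -0.0, 2.939]
ft_force: [0.7, 1.2, 0.3]
opening: 0.999
grip_force: 0.0
```

```bash
python3 -c "
from h import *
c=snap('wrist','w2.png');np.save('w2.npy',c['frame'])
s=c['state'];print(c['vertical_fov'],c['k1'],s['t'],s['eef_pos'],s['tcp_rot'],s['qvel'].round(3))
print(shift(510,200,150,2.94))"
```

```text
65.51836412242203 -0.02888295269537704 1.2 [576.41445927 263.02406399 150.21131465] [-3.14149927e+00 -4.15566900e-04  2.93903475e+00] [-0.599  0.359 -0.533 -0.     0.16  -0.598]
[ 57.6 -72.6  -0.8  -0.2]
```

View pics/w2.png

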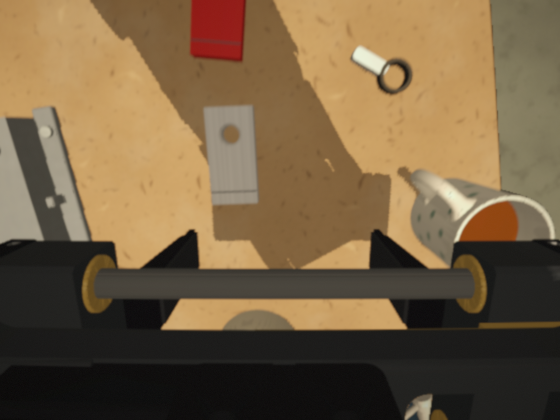

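The wrist view shows the short leaf at (231,155) with its hole at (231,133). The foot's flange is at the far left, the red decoy is at the top, and the loupe (395,75) and mug (490,225) are clear. Next is the foot.

```bash
python3 -c "
from h import *
print(shift(545,20,150,3.075))"
```

```text
[ -13.3 -241.7   -0.8   -7.9]
```

Call:
arm_command(targets=[[-13,-49,0,-4,1],[-13,-98,0,-8,1],[-13,-147,0,-8,1],[-13,-196,0,-8,1],[-13,-242,0,-8,1]])

```text
t: 1.75
eef_pos: [538.6, 23.0, 150.6]
tcp_rot: [3.142, -0.0, 3.079]
ft_force: [1.3, -1.1, 0.0]
opening: 1.001
grip_force: 0.0
```

Call:
arm_command(targets=[[0,0,0,0,1],[0,0,0,0,1]])

```text
t: 1.95
eef_pos: [539.3, 24.0, 150.7]
tcp_rot: [3.141, 0.0, 3.077]
ft_force: [0.2, 0.5, -0.4]
opening: 1.002
grip_force: 0.0
```

```bash
python3 -c "
from h import *
c=snap('wrist','w3.png');np.save('w3.npy',c)
s=c['state'];print(s['t'],s['eef_pos'],s['tcp_rot'],s['qvel'].round(3))
print(shift(555,-174,150,3.21))"
```

```text
1.95 [539.32457975  24.01417765 150.73509315] [3.14139246e+00 2.03869271e-04 3.07660509e+00] [ 0.041  0.007 -0.012  0.002  0.002  0.008]
[ -28.1 -197.6    0.7   -7.5]
```

View pics/w3.png

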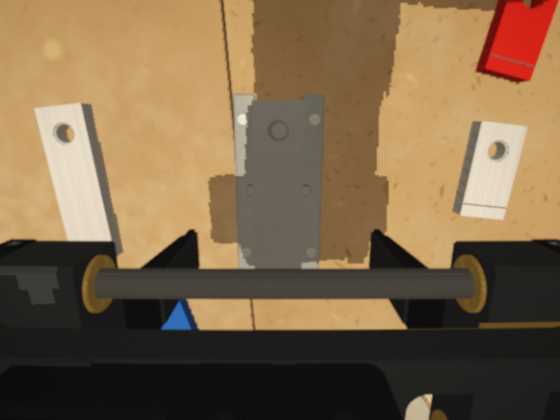

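The foot's hole is at (279,130) and its bolts are at (242,118), (314,119), (310,252) and (247,252). The long leaf's hole is at (64,133) and the short leaf's at (498,151). All three parts are in this one view, so I'll measure them all here.

```bash
cat >> h.py <<'E'
def hole(c,uv,z,r=16,thr=None):
    "centre of the dark-edged hole near pixel uv: contour nearest, by Otsu in a window"
    u,v=map(int,uv); g=cv2.cvtColor(c['frame'],cv2.COLOR_RGB2GRAY)[v-r:v+r+1,u-r:u+r+1]
    g=cv2.resize(g,None,fx=4,fy=4,interpolation=cv2.INTER_CUBIC)
    best=cv2.HoughCircles(cv2.GaussianBlur(g,(5,5),1),cv2.HOUGH_GRADIENT,1,200,param1=80,param2=8,minRadius=24,maxRadius=62)
    x,y,rad=best[0][0]; p=np.array([(x-1.5)/4+u-r,(y-1.5)/4+v-r])
    P=onplane(c,p,z)[0]; Q=onplane(c,p+[rad/4,0],z)[0]
    return p,P,2*np.linalg.norm(P-Q)
def edge(c,rows,lo,hi,z,ch=1,sign=0):
    "line of the strongest saturation step along rows, cast onto z; returns mean point and yaw"
    a=cv2.GaussianBlur(cv2.cvtColor(c['frame'],cv2.COLOR_RGB2HSV)[...,ch].astype(float),(3,5),0)
    pts=[]
    for v in rows:
        g=np.diff(a[v,lo:hi]); g=g*sign if sign else abs(g); k=int(np.argmax(g)); pts.append((lo+k+.5,v))
    P=onplane(c,pts,z)[:,:2]; 
    for _ in range(3):
        l=cv2.fitLine(P.astype(np.float32),cv2.DIST_HUBER,0,.01,.01).ravel()
        res=abs((P-l[2:])@[-l[1],l[0]]); P=P[res<=max(1.,2*np.median(res))]
    d=l[:2]*np.sign(l[0]); return l[2:],np.arctan2(d[1],d[0]),res.mean()
E
python3 - <<'E'
from h import *
c=np.load('w3.npy',allow_pickle=True).item()
f=c['frame']; hsv=cv2.cvtColor(f,cv2.COLOR_RGB2HSV)
for n,uv,z in(('foot',(279,130),40),('long',(64,133),17),('short',(498,151),16)): print(n,*[np.round(a,1) for a in hole(c,uv,z)])
R=edge(c,range(140,240),310,335,8); L=edge(c,range(140,172),225,245,8); print('R',R,'L',L)
m=(hsv[...,1]<60)&(hsv[...,2]>120)
m=cv2.morphologyEx(m.astype(np.uint8),cv2.MORPH_OPEN,np.ones((3,3)))
for i,st,ce,mm in blobs(m,800):
    print(st,ce.round(1))
    k=cv2.findContours(mm.astype(np.uint8),cv2.RETR_EXTERNAL,cv2.CHAIN_APPROX_NONE)[0][0]
    P=onplane(c,k[:,0],16.5)[:,:2]; r=cv2.minAreaRect(P.astype(np.float32)); print(np.round(r[0],1),np.round(r[1],1),r[2])
for row in (150,200,230): print(hsv[row,30:130:4,1],hsv[row,30:130:4,2])
E
```

```text
Traceback (most recent call last):
  File "h.py", line 32, in hole
    x,y,rad=best[0][0]; p=np.array([(x-1.5)/4+u-r,(y-1.5)/4+v-r])
            ~~~~^^^
TypeError: 'NoneType' object is not subscriptable
```

```bash
sed -i 's/    g=cv2.resize(g,None/    g=cv2.normalize(g,None,0,255,cv2.NORM_MINMAX); g=cv2.resize(g,None/' h.py
python3 - <<'E'
from h import *
c=np.load('w3.npy',allow_pickle=True).item()
f=c['frame']; hsv=cv2.cvtColor(f,cv2.COLOR_RGB2HSV)
for n,uv,z in(('foot',(279,130),40),('long',(64,133),17),('short',(498,151),16)): print(n,*[np.round(a,1) for a in hole(c,uv,z)])
R=edge(c,range(140,240),310,335,8); L=edge(c,range(140,172),225,245,8); print('R',R,'L',L)
m=(hsv[...,1]<60)&(hsv[...,2]>120)
m=cv2.morphologyEx(m.astype(np.uint8),cv2.MORPH_OPEN,np.ones((3,3)))
for i,st,ce,mm in blobs(m,800):
    print(st,ce.round(1))
    k=cv2.findContours(mm.astype(np.uint8),cv2.RETR_EXTERNAL,cv2.CHAIN_APPROX_NONE)[0][0]
    P=onplane(c,k[:,0],16.5)[:,:2]; r=cv2.minAreaRect(P.astype(np.float32)); print(np.round(r[0],1),np.round(r[1],1),r[2])
b=np.hstack([cv2.resize(cv2.normalize(f[v-20:v+21,u-20:u+21],None,0,255,cv2.NORM_MINMAX),(260,260),interpolation=cv2.INTER_CUBIC) for u,v in((279,130),(64,133),(498,151))])
cv2.imwrite('pics/holes.png',b[...,::-1])
E
```

```text
foot [277.2 130.8] [477.3  23.   40. ] 19.1
long [ 64. 134.] [ 466.8 -173.6   17. ] 18.9
short [497.  151.5] [509.1 225.9  16. ] 18.5
R (array([536.85925 ,  60.679268], dtype=float32), np.float32(-0.069371834), np.float64(0.24166987386367864)) L (array([497.98373 , -19.558336], dtype=float32), np.float32(-0.063752994), np.float64(0.23751744943884878))
[ 233   95   21   82 1032] [240.9 129.7]
[479.9 -12.2] [17.3 74. ] 78.50028228759766
[  35  103   77  139 6142] [ 74.  173.6]
[ 507.1 -172.6] [132.1  45.4] 1.3542754650115967
[ 459  122   68   97 4175] [491.9 170.7]
[527.8 222.3] [45.2 89.6] 80.13685607910156
```

View pics/holes.png

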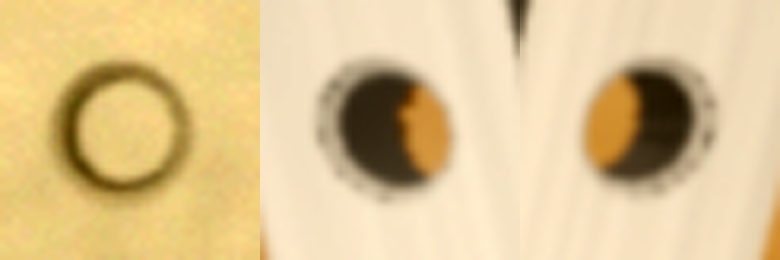

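Hole centres come out as foot (477.3, 23.0), long leaf (466.8, -173.6) and short leaf (509.1, 225.9). The foot's yaw is -0.066, and the midline between its flanges passes through the hole to within 0.2 mm. Next I'll go over the long leaf.

```bash
python3 -c "
from h import *
print(shift(517,-171,110,3.19))"
```

```text
[  10.  -197.    40.7   -6.4]
```

Call:
arm_command(targets=[[3,-49,0,-4,1],[6,-98,10,-6.4,1],[10,-147,20,-6.4,1],[10,-192,30,-6.4,1],[10,-197,40,-6.4,1]])

```text
t: 2.5
eef_pos: [517.5, -173.9, 110.1]
tcp_rot: [-3.141, 0.001, -3.094]
ft_force: [1.1, 0.6, 0.3]
opening: 0.999
grip_force: 0.0
```

Call:
arm_command(targets=[[0,0,0,0,1],[0,0,0,0,1]])

```text
t: 2.7
eef_pos: [517.3, -169.6, 110.5]
tcp_rot: [3.141, -0.0, -3.091]
ft_force: [-0.0, 0.7, 0.3]
opening: 0.998
grip_force: 0.0
```

```bash
python3 -c "
from h import *
c=snap('wrist','w4.png');np.save('w4.npy',c)
s=c['state'];print(s['t'],s['eef_pos'],s['tcp_rot'],s['qvel'].round(3))
f=c['frame'];hsv=cv2.cvtColor(f,cv2.COLOR_RGB2HSV)
m=cv2.morphologyEx(((hsv[...,1]<70)&(hsv[...,2]>75)).astype(np.uint8),cv2.MORPH_OPEN,np.ones((3,3)))
for i,st,ce,mm in blobs(m,800): print(st,ce)
for r in (100,150,200,220): print(hsv[r,220:340:4,1],hsv[r,220:340:4,2])
"
```

```text
2.7 [ 517.33194257 -169.5594242   110.54504033] [ 3.14101048e+00 -4.99600272e-04 -3.09107146e+00] [ 0.01  -0.015 -0.003 -0.     0.001 -0.003]
[  0  60  54  30 932] [26.00107296 74.99785408]
[ 252  111   58  159 8112] [279.12586292 190.5586785 ]
[ 438  126   70  143 3908] [470.61463664 190.27226203]
[ 489  136   71  106 5080] [530.81299213 193.20452756]
[120 121 121 124 122 123 121 119 117 113 111 112 113 119 120 121 123 121
 121 119 123 126 125 126 127 126 124 124 127 130] [206 206 205 204 205 205 206 206 207 208 209 209 209 207 206 206 205 206
 207 207 179 132 131 130 130 130 130 130 129 126]
[118 121 121 120 118 115 115 114  76  13  17  17  21  57 125 125 127  92
  43  42  42  43  77 127 127 129 129 131 131 128] [209 207 207 208 209 210 210 210 214 244 244 242 194 126 133 133 131 127
 148 156 151 155 142 130 130 128 128 127 128 129]
[120 121 121 124 128 127 128 130  97  44  44  43  44  45  44  44  43  42
  44  44  45  45 132 133 132 131 133 130 134 134] [136 135 135 134 134 133 133 131 137 158 156 154 156 158 155 156 154 156
 157 152 152 154 129 128 129 128 128 129 129 129]
[126 123 121 127 128 131 130 128  95  44  45  45  44  45  43  43  45  44
  44  46  46  50 123 123 124 125 126 125 124 126] [134 135 135 133 131 130 131 131 140 157 154 153 156 158 154 154 153 155
 156 151 151 152 137 137 136 137 136 135 134 132]
```

View pics/w4.png

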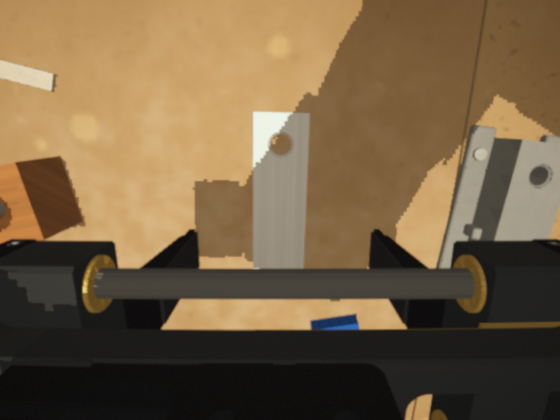

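The long leaf is centred between the fingers, with its hole at (281,144) and its edges at columns 253 and 308. The foot is at the right. I'll measure the edges and compute the descent.

```bash
python3 -c "
from h import *
c=np.load('w4.npy',allow_pickle=True).item()
print(*hole(c,(281,144),17,18))
R=edge(c,range(175,225),295,325,17); L=edge(c,range(175,225),240,268,17); print(R,L)
h=hole(c,(281,144),17,18)[1]; yaw=(R[1]+L[1])/2; C=h[:2]+50*np.array([np.cos(yaw),np.sin(yaw)])
mid=(R[0]+L[0])/2; print(C,yaw, mid, 'width',abs((R[0]-L[0])@[-np.sin(yaw),np.cos(yaw)]))
print('hole off midline',(h[:2]-mid)@[-np.sin(yaw),np.cos(yaw)])
print(shift(*C,4,yaw+np.pi,c['state']))
print(*hole(c,(540,175),40,18))
"
```

```text
[280.75 144.75] [ 466.20452888 -174.18118331   17.        ] 21.23977288520377
(array([ 509.81168, -151.04999], dtype=float32), np.float32(0.027784435), np.float64(0.20563129799643087)) (array([ 510.12823, -195.4067 ], dtype=float32), np.float32(0.027169978), np.float64(0.0010981370873677132))
[ 516.18565375 -172.80749581] 0.027477207 [ 509.96997 -173.22833] width 44.34866
hole off midline 0.2499096740378674
[  1.3  -3.2 106.5   1.3]
[540. 177.] [478.24106202  22.54449087  40.        ] 17.142379893844595
```

Call:
arm_command(targets=[[1.3,-3.2,40,1.3,1],[1.3,-3.2,75,1.3,1],[1.3,-3.2,95,1.3,1],[1.3,-3.2,105,1.3,1],[1.3,-3.2,105,1.3,1]])

```text
t: 3.25
eef_pos: [516.0, -173.3, 5.2]
tcp_rot: [3.141, -0.001, -3.114]
ft_force: [-0.2, -0.9, 0.9]
opening: 1.0
grip_force: 0.0
```

Call:
arm_command(targets=[[0,0,0,0,0.8],[0,0,0,0,0.6],[0,0,0,0,0.3],[0,0,0,0,0.3],[0,0,0,0,0.3]])

```text
t: 3.75
eef_pos: [515.9, -174.5, 6.0]
tcp_rot: [-3.141, 0.001, -3.115]
ft_force: [0.1, 0.8, -0.5]
opening: 0.633
grip_force: 0.0
```

Call:
arm_command(targets=[[0,0,0,0,0.3],[0,0,0,0,0.3],[0,0,0,0,0.3],[0,0,0,0,0.3],[0,0,0,0,0.3]])

```text
t: 4.25
eef_pos: [515.8, -174.4, 5.6]
tcp_rot: [3.141, -0.0, -3.115]
ft_force: [-0.3, 1.1, 2.0]
opening: 0.457
grip_force: 30.0
```

Call:
arm_command(targets=[[0,0,-20,0,0.3],[0,0,-50,0,0.3],[0,0,-80,0,0.3],[0,0,-104,0,0.3],[0,0,-104,0,0.3]])

```text
t: 4.75
eef_pos: [516.9, -174.9, 112.0]
tcp_rot: [-3.14, 0.004, -3.115]
ft_force: [0.2, -0.4, -3.7]
opening: 0.462
grip_force: 30.0
```

```bash
cat > held.py <<'E'
from h import *
def held(c,uv,top,rows,lr,rr,L,r=22):
    "held leaf: hole and yaw from the picture; target TCP (x,y,yaw) over the foot hole"
    p=c['state']['eef_pos']; z=p[2]+top; h=hole(c,uv,z,r); R=edge(c,rows,*rr,z); Le=edge(c,rows,*lr,z)
    yaw=(R[1]+Le[1])/2; w=c['state']['tcp_rot'][2]
    n=np.array([-np.sin(yaw),np.cos(yaw)]); mid=(R[0]+Le[0])/2
    print('hole',h[0],h[1].round(1),'d',round(h[2],1),'yawL,R',Le[1],R[1],'tool',w,'width',abs((R[0]-Le[0])@n).round(1),'off mid',((h[1][:2]-mid)@n).round(2))
    return h,yaw
E
python3 - <<'E'
from h import *
c=snap('wrist','w5.png');np.save('w5.npy',c)
f=c['frame']; hsv=cv2.cvtColor(f,cv2.COLOR_RGB2HSV); s=c['state'];print(s['eef_pos'],s['tcp_rot'])
# predicted hole pixel: tool (50,0,-11.4)
q=np.linalg.inv(c['hand_eye'])@[50,0,-11.4,1]; F=210/np.tan(np.radians(c['vertical_fov']/2)); print(q[:2]/q[2]*F+[c['cx'],c['cy']])
for r in (130,170,200): print(hsv[r,200:360:5,1],hsv[r,200:360:5,2])
E
```

```text
[ 516.87963073 -174.89784957  111.95166653] [-3.13956901  0.00404425 -3.11516379]
[283.02541317 160.2176072 ]
[111 116 118 118 117 117 113 110  11  11  16  20  41  41  39  40  39  41
  41  41  41  39  39  41  41  41  67 130 128 133 134 130] [223 222 220 221 220 221 223 224 255 255 255 220 167 167 169 167 168 169
 170 168 168 168 168 163 166 168 156 139 139 136 137 139]
[111 113 117 117 115 114 118 118  49  42  41  41  43  44  46 100 121 121
 118  51  44  42  43  42  42  41 111 127 126 128 128 128] [223 221 221 221 221 221 221 221 173 171 167 167 167 158 138 140 145 145
 145 129 155 169 167 164 165 166 142 141 140 140 139 139]
[125 127 121 117 118 118 119 120  59  42  41  43  43  42  44  42  41  42
  42  41  42  42  42  42  43  43 128 128 132 131 131 130] [143 143 145 148 147 147 148 147 161 170 168 167 167 168 170 169 167 168
 168 167 168 169 165 162 165 167 141 141 141 140 142 141]
```

View pics/w5.png

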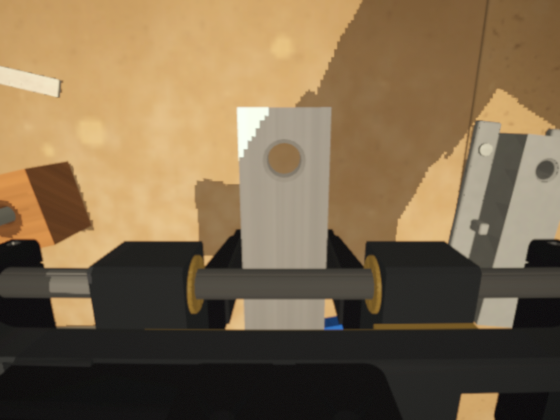

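The long leaf is held squarely. Its hole is at (284,159), where (283,160) was predicted for tool (50,0), and the leaf sits level. Now I'll compute where to carry it.

```bash
cat >> held.py <<'E'
FOOT=np.array([477.7,22.8]); FY=-0.0665
def target(c,h,yaw):
    w=c['state']['tcp_rot'][2]; d=h[1][:2]-c['state']['eef_pos'][:2]
    a=FY-yaw; Rm=np.array([[np.cos(a),-np.sin(a)],[np.sin(a),np.cos(a)]])
    return np.r_[FOOT-Rm@d, w+a]
E
python3 - <<'E'
from held import *
c=np.load('w5.npy',allow_pickle=True).item()
h,y=held(c,(284,159),11.4,range(180,225),(225,255),(310,345),0,26)
t=target(c,h,y); print(t); 
for z in (112,47): print(shift(t[0],t[1],z,t[2]))
print(hole(c,(545,170),40,14))
E
```

```text
hole [284. 158.] [ 465.7 -175.8  123.4] d 14.8 yawL,R -0.007008442 0.02741975 tool -3.1151637947110857 width 44.0 off mid -0.22
[528.75364342  19.73691074  -3.19186945]
[-17.7 193.9  -1.8   4.4]
[-17.7 193.9  63.2   4.4]
(array([546.75, 171.25], dtype=float32), array([478.32959366,  22.88767293,  40.        ]), np.float64(17.690176146150723))
```

Call:
arm_command(targets=[[-4,45,0,2,0.3],[-8,90,0,4,0.3],[-12,135,0,5.3,0.3],[-17,175,10,5.3,0.3],[-17.4,193.3,25,5.3,0.3]])

```text
t: 5.3
eef_pos: [527.7, 22.2, 83.1]
tcp_rot: [3.141, -0.001, 3.077]
ft_force: [0.1, 0.8, -4.2]
opening: 0.457
grip_force: 30.0
```

Call:
arm_command(targets=[[0,0,15,0,0.3],[0,0,30,0,0.3],[0,0,36,0,0.3],[0,0,36,0,0.3],[0,0,36,0,0.3]])

```text
t: 5.8
eef_pos: [528.1, 19.1, 48.4]
tcp_rot: [3.142, -0.001, 3.075]
ft_force: [-0.2, -0.7, -2.9]
opening: 0.458
grip_force: 30.0
```

```bash
python3 - <<'E'
from held import *
c=snap('wrist','w6.png');np.save('w6.npy',c); s=c['state'];print(s['eef_pos'],s['tcp_rot'],s['ft_force'])
f=c['frame']; 
b=f[115:215,215:355]; b=np.clip(b.astype(float)*1.0,0,255).astype(np.uint8)
cv2.imwrite('pics/c6.png',cv2.resize(b,None,fx=5.5,fy=5.5,interpolation=cv2.INTER_CUBIC)[...,::-1])
print(shift(528.4,19.1,47,3.075))
E
```

```text
[528.07127938  19.09800301  48.39586265] [ 3.14150062e+00 -5.67825318e-04  3.07511848e+00] [-0.21094747 -0.74187977 -2.90554962]
[-0.1  0.   1.8  0. ]
```

View pics/c6.png

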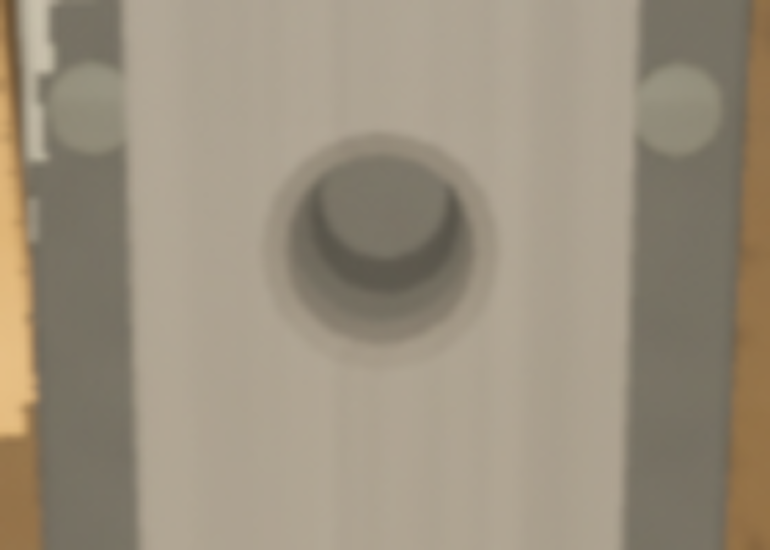

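Looking through the leaf hole, centred at crop (380,248), the foot hole's mouth ends at y=293 and its floor is centred at about (384,195). Sideways it is well aligned. I'll work out the residual along the foot.

```bash
python3 - <<'E'
from held import *
c=np.load('w6.npy',allow_pickle=True).item(); px=lambda x,y:np.array([215+(x+.5)/5.5-.5,115+(y+.5)/5.5-.5])
w=c['state']['tcp_rot'][2]; T=lambda P:np.round([[np.cos(w),np.sin(w)],[np.sin(w),-np.cos(w)]]@(P[0,:2]-c['state']['eef_pos'][:2]),2)
print('leaf top',T(onplane(c,px(380,249),59.8)))
for n,x,y,z in(('mouth bottom edge',384,293,40),('floor c',384,195,4),('floor bottom edge',384,258,4),('leaf rim top',380,131,59.8),('leaf rim bot',380,368,59.8),
 ('leaf L',125,200,59.8),('leaf R',637,200,59.8),('boltL',85,109,12),('boltR',680,109,12)): print(n,T(onplane(c,px(x,y),z)))
E
```

```text
leaf top [50.21  0.34]
mouth bottom edge [43.81  0.73]
floor c [50.79  0.79]
floor bottom edge [43.39  0.79]
leaf rim top [60.37  0.35]
leaf rim bot [39.65  0.34]
leaf L [ 54.49 -21.88]
leaf R [54.47 22.74]
boltL [ 60.99 -32.79]
boltR [60.95 34.01]
```

Call:
arm_command(targets=[[0.7,0.3,1,0,0.3],[0.7,0.3,2.5,0,0.3],[0.7,0.3,4,0,0.3],[0.7,0.3,4,0,0.3],[0.7,0.3,4,0,0.3]])

```text
t: 6.35
eef_pos: [527.5, 19.6, 44.7]
tcp_rot: [3.142, 0.0, 3.075]
ft_force: [-0.9, 1.1, -4.4]
opening: 0.461
grip_force: 30.0
```

Call:
arm_command(targets=[[0,0,0,0,0.5],[0,0,0,0,0.7],[0,0,0,0,0.8],[0,0,0,0,0.8],[0,0,0,0,0.8]])

```text
t: 6.85
eef_pos: [527.5, 19.6, 44.7]
tcp_rot: [3.142, 0.0, 3.075]
ft_force: [-1.1, 0.5, -0.0]
opening: 0.77
grip_force: 0.0
```

Call:
arm_command(targets=[[0,0,-20,0,1],[0,0,-50,0,1],[0,0,-80,0,1],[0,0,-100,0,1],[0,0,-100,0,1]])

```text
t: 7.35
eef_pos: [528.5, 19.6, 147.0]
tcp_rot: [3.142, 0.005, 3.076]
ft_force: [0.2, 0.7, 0.0]
opening: 0.997
grip_force: 0.0
```

```bash
python3 - <<'E'
from held import *
c=snap('wrist','w7.png');np.save('w7.npy',c); s=c['state'];print(s['eef_pos'],s['tcp_rot'],s['ft_force'])
b=c['frame'][115:215,215:355]
cv2.imwrite('pics/c7.png',cv2.resize(b,None,fx=5.5,fy=5.5,interpolation=cv2.INTER_CUBIC)[...,::-1])
# short leaf: hole (509.1,225.9), yaw ~ -0.2, centre +20
print(shift(509.1+19.6+25,225.9-4-5,120,np.pi-.185))
E
```

```text
[528.51915138  19.56705601 147.03377734] [3.14159169 0.00457419 3.07551844] [0.19401712 0.6702694  0.00225006]
[-12.8 198.6  25.5   6.8]
```

```bash
python3 -c "
from held import *
print(shift(528.2,222.2,110,np.pi-.175))"
```

```text
[ 13.  202.2  35.5   6.2]
```

Call:
arm_command(targets=[[3,48,0,4,1],[6,97,0,6.2,1],[10,146,10,6.2,1],[13,192,25,6.2,1],[13,202,36,6.2,1]])

```text
t: 7.9
eef_pos: [526.7, 225.7, 106.4]
tcp_rot: [-3.141, -0.002, 2.971]
ft_force: [-0.0, 0.2, 0.6]
opening: 1.004
grip_force: 0.0
```

Call:
arm_command(targets=[[0,0,0,0,1],[0,0,0,0,1],[0,0,0,0,1]])

```text
t: 8.2
eef_pos: [528.1, 220.7, 108.8]
tcp_rot: [-3.142, 0.0, 2.966]
ft_force: [-0.4, -0.3, 0.8]
opening: 1.001
grip_force: 0.0
```

```bash
python3 - <<'E'
from held import *
c=snap('wrist','w8.png');np.save('w8.npy',c); s=c['state'];print(s['eef_pos'],s['tcp_rot'])
he=np.linalg.inv(c['hand_eye']);F=210/np.tan(np.radians(c['vertical_fov']/2))
P=lambda x,y,z:(lambda q:q[:2]/q[2]*F+[c['cx'],c['cy']])(he@[x,y,z,1])
zt=s['eef_pos'][2]-16; u=P(20,0,zt); print('pred',u)
h=hole(c,u,16,20); R=edge(c,range(165,228),290,325,16); L=edge(c,range(165,228),235,270,16); print(h,R,L)
yaw=(R[1]+L[1])/2; n=np.array([-np.sin(yaw),np.cos(yaw)]); mid=(R[0]+L[0])/2
print('width',(R[0]-L[0])@n,'off',(h[1][:2]-mid)@n)
hp=h[1][:2]-n*((h[1][:2]-mid)@n); C=hp+20*np.array([np.cos(yaw),np.sin(yaw)]); print(C,yaw,shift(*C,4.6,yaw+np.pi,s))
E
```

```text
[528.13278164 220.70703621 108.83952895] [-3.14157548e+00  1.08616624e-04  2.96574263e+00]
pred [283.30724332 183.8362204 ]
(array([286.75, 182.25], dtype=float32), array([507.65200741, 227.18911251,  16.        ]), np.float64(16.345940032154)) (array([515.965  , 248.48488], dtype=float32), np.float32(-0.17528372), np.float64(0.19589292245494128)) (array([512.0051 , 204.00407], dtype=float32), np.float32(-0.1727182), np.float64(0.18500042200489902))
width 44.494698 off -0.1660410285868822
[527.3787531  223.89016124] -0.17400095 [ 1.300e+00  3.000e+00  1.042e+02 -1.000e-01]
```

Call:
arm_command(targets=[[1.3,3,40,0,1],[1.3,3,75,0,1],[1.3,3,95,0,1],[1.3,3,104,0,1],[1.3,3,104,0,0.8]])

```text
t: 8.75
eef_pos: [527.1, 224.4, 4.3]
tcp_rot: [-3.141, -0.001, 2.966]
ft_force: [-0.2, -1.5, 0.1]
opening: 0.959
grip_force: 0.0
```

Call:
arm_command(targets=[[0,0,0,0,0.3],[0,0,0,0,0.3],[0,0,0,0,0.3],[0,0,0,0,0.3],[0,0,0,0,0.3]])

```text
t: 9.25
eef_pos: [527.2, 225.3, 5.0]
tcp_rot: [3.141, 0.001, 2.967]
ft_force: [0.4, 0.2, -0.7]
opening: 0.553
grip_force: 0.0
```

Call:
arm_command(targets=[[0,0,0,0,0.3],[0,0,0,0,0.3],[0,0,0,0,0.3],[0,0,0,0,0.3],[0,0,0,0,0.3]])

```text
t: 9.75
eef_pos: [527.1, 225.2, 4.8]
tcp_rot: [3.142, 0.0, 2.967]
ft_force: [-1.5, -1.0, 5.5]
opening: 0.46
grip_force: 30.0
```

Call:
arm_command(targets=[[0,0,-20,0,0.3],[0,0,-50,0,0.3],[0,0,-85,0,0.3],[0,0,-110,0,0.3],[0,0,-110,0,0.3]])

```text
t: 10.25
eef_pos: [528.3, 225.7, 117.5]
tcp_rot: [3.139, 0.005, 2.967]
ft_force: [0.6, -0.0, -2.1]
opening: 0.462
grip_force: 30.0
```

```bash
python3 - <<'E'
from held import *
c=snap('wrist','w9.png');np.save('w9.npy',c); s=c['state'];print(s['eef_pos'],s['tcp_rot'],s['grip_force'])
# hole in tool frame, leaf top ~11.6 mm above TCP
h=hole(c,(284,212),s['eef_pos'][2]+11.4,26); w=s['tcp_rot'][2]
print(h,np.array([[np.cos(w),np.sin(w)],[np.sin(w),-np.cos(w)]])@(h[1][:2]-s['eef_pos'][:2]))
# leaf-hole check of the placed long leaf: picture w7 (pose after lifting)
c7=np.load('w7.npy',allow_pickle=True).item(); print('placed long',hole(c7,(280,138),56,22))
print(shift(478+20*np.cos(.0665),22.8-20*np.sin(.0665),110,np.pi-.0665))
E
```

```text
[528.33382928 225.66721524 117.47440005] [3.13920078 0.0045679  2.967285  ] 29.999718368053436
(array([284.5 , 220.75], dtype=float32), array([508.99531263, 229.82294802, 128.87440005]), np.float64(15.473783625634205)) [19.7661906   0.73895251]
placed long (array([283.5, 144.5], dtype=float32), array([477.40454106,  23.09346145,  56.        ]), np.float64(16.573893242105868))
[  -6.3 -205.9    5.5   -6.2]
```

Call:
arm_command(targets=[[-1,-48,0,-4,0.3],[-2,-96,0,-6.2,0.3],[-4,-144,0,-6.2,0.3],[-5.6,-190,10,-6.2,0.3],[-5.6,-206,25,-6.2,0.3]])

```text
t: 10.8
eef_pos: [495.9, 18.3, 88.4]
tcp_rot: [-3.141, -0.001, 3.073]
ft_force: [-0.3, -0.1, -1.4]
opening: 0.456
grip_force: 30.0
```

Call:
arm_command(targets=[[0,0,10,0,0.3],[0,0,20,0,0.3],[0,0,25,0,0.3],[0,0,25,0,0.3],[0,0,25,0,0.3]])

```text
t: 11.3
eef_pos: [497.0, 22.2, 64.6]
tcp_rot: [3.141, -0.0, 3.077]
ft_force: [0.2, 0.4, -1.1]
opening: 0.46
grip_force: 30.0
```

```bash
python3 - <<'E'
from held import *
c=snap('wrist','w10.png');np.save('w10.npy',c); s=c['state'];print(s['eef_pos'],s['tcp_rot'],s['ft_force'])
b=c['frame'][140:240,215:355]
cv2.imwrite('pics/c10.png',cv2.resize(b,None,fx=5.5,fy=5.5,interpolation=cv2.INTER_CUBIC)[...,::-1])
print(shift(497.3,21.4,60.8,3.075))
E
```

```text
[497.00172254  22.16435547  64.62386319] [ 3.14149621e+00 -1.31305006e-05  3.07678898e+00] [ 0.18282634  0.4448579  -1.12713251]
[-0.3 -0.6  4.1  0.1]
```

View pics/c10.png

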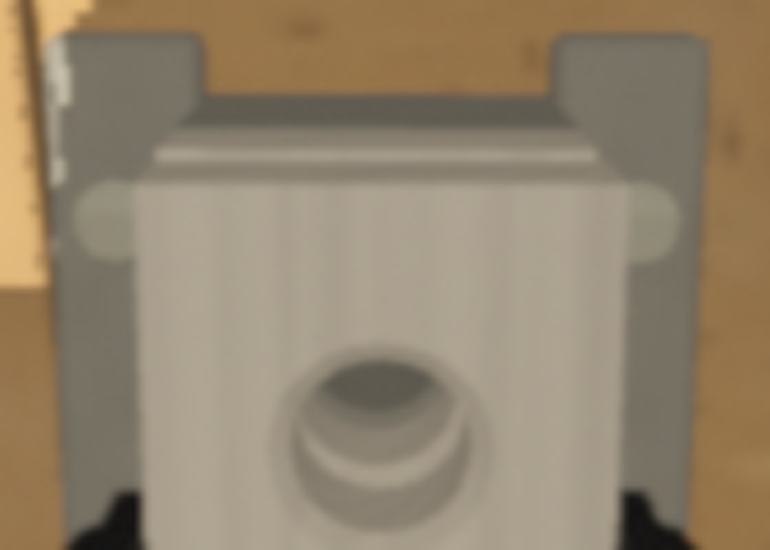

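The short leaf's hole is centred at crop (381,444). Through it, the bright chamfer arc of the long leaf's hole is centred at x=381 with its bottom edge at y≈488. Sideways it is aligned, so I'll compute the residual along the foot. This was the tenth and last picture, so I'll use numbers from here on.

```bash
python3 - <<'E'
from held import *
c=np.load('w10.npy',allow_pickle=True).item(); px=lambda x,y:np.array([215+(x+.5)/5.5-.5,140+(y+.5)/5.5-.5])
w=c['state']['tcp_rot'][2]; T=lambda P:np.round([[np.cos(w),np.sin(w)],[np.sin(w),-np.cos(w)]]@(P[0,:2]-c['state']['eef_pos'][:2]),2)
for n,x,y,z in(('short rim top',381,340,75.8),('rim bot',381,546,75.8),('inner top',381,360,75.8),('inner bot',381,530,75.8),('near edge short L',140,182,75.8),('near edge short R',622,182,75.8),('near long L',155,150,56),('near long R',598,150,56),('foot near edge L',205,97,40),('foot near R',552,97,40),('long chamfer bottom',381,488,56),('inner',381,465,56)): print(n,T(onplane(c,px(x,y),z)))
E
```

```text
short rim top [29.6   0.42]
rim bot [9.9  0.41]
inner top [27.74  0.42]
inner bot [11.47  0.41]
near edge short L [ 43.99 -20.93]
near edge short R [43.97 21.78]
near long L [ 44.35 -22.01]
near long R [44.33 21.97]
foot near edge L [ 48.05 -18.48]
foot near R [48.03 18.81]
long chamfer bottom [9.17 0.41]
inner [11.67  0.41]
```

The residuals are about 0.3 mm along the foot and 0 mm across it, so I'll lower straight down and release. Then I'll rise and head for the pin.

Call:
arm_command(targets=[[0,0,1.5,0,0.3],[0,0,3,0,0.3],[0,0,4.2,0,0.3],[0,0,4.2,0,0.3],[0,0,4.2,0,0.3]])

```text
t: 11.85
eef_pos: [496.9, 21.4, 60.7]
tcp_rot: [3.141, 0.0, 3.075]
ft_force: [-1.0, 0.9, 5.8]
opening: 0.459
grip_force: 30.0
```

Call:
arm_command(targets=[[0,0,0,0,0.5],[0,0,0,0,0.7],[0,0,0,0,0.8],[0,0,0,0,0.8],[0,0,0,0,0.8]])

```text
t: 12.35
eef_pos: [496.9, 21.4, 60.4]
tcp_rot: [3.141, -0.0, 3.075]
ft_force: [0.2, 1.2, -0.4]
opening: 0.77
grip_force: 0.0
```

Call:
arm_command(targets=[[0,0,-20,0,1],[0,0,-50,0,1],[-15,0,-85,0,1],[-25,0,-100,0,1],[-25,0,-100,0,1]])

```text
t: 12.85
eef_pos: [523.5, 19.6, 162.3]
tcp_rot: [-3.142, 0.005, 3.075]
ft_force: [0.3, -0.2, -0.2]
opening: 0.996
grip_force: 0.0
```

Call:
arm_command(targets=[[0,0,0,0,1],[0,0,0,0,1]])

```text
t: 13.05
eef_pos: [520.7, 19.8, 159.1]
tcp_rot: [3.141, -0.002, 3.075]
ft_force: [0.5, -0.5, -1.0]
opening: 1.0
grip_force: 0.0
```

```bash
python3 - <<'E'
from held import *
c=snap('wrist','w11.png');np.save('w11.npy',c); s=c['state'];print(s['t'],s['eef_pos'],s['tcp_rot'],s['ft_force'])
he=np.linalg.inv(c['hand_eye']);F=210/np.tan(np.radians(c['vertical_fov']/2)); w=s['tcp_rot'][2]
d=np.array([477.4,23.2])-s['eef_pos'][:2]; t=[[np.cos(w),np.sin(w)],[np.sin(w),-np.cos(w)]]@d
q=he@[*t,s['eef_pos'][2]-72,1]; u=q[:2]/q[2]*F+[c['cx'],c['cy']]; print('pred',u)
for r in (20,24): print(hole(c,u,72,r))
rows=range(int(u[1])+20,225); g=[edge(c,rows,a,b,72) for a,b in((int(u[0])-50,int(u[0])-20),(int(u[0])+20,int(u[0])+50))]; print(g)
# pin from the two fixed views: brightest-grey grip top (coarse)
print(shift(560,-377,190,np.pi-.5))
E
```

```text
13.05 [520.70137265  19.80356    159.13206841] [ 3.14146102e+00 -2.44316803e-03  3.07546750e+00] [ 0.52844127 -0.50643266 -1.02226303]
pred [283.9936393  155.41202691]
(array([284.  , 157.25], dtype=float32), array([478.59619915,  23.1368771 ,  72.        ]), np.float64(15.985184690206484))
(array([284.  , 157.25], dtype=float32), array([478.59619915,  23.1368771 ,  72.        ]), np.float64(15.985184690206484))
[(array([511.59952  , -12.3079605], dtype=float32), np.float32(-0.06655919), np.float64(0.19206937016428213)), (array([514.7222 ,  53.85926], dtype=float32), np.float32(-0.06417893), np.float64(0.16713262328839312))]
[ -65.3 -393.3  -30.8   24.9]
```

The stack is in place, with the short hole at about (478.6, 23.1). Now I'll go to the pin, keeping the same tool yaw so that calibration biases cancel.

Call:
arm_command(targets=[[-9,-49,-21,0,1],[-18,-97,-21,0,1],[-27,-146,-21,0,1],[-36,-195,-21,0,1],[-44,-243,-21,0,1]])

```text
t: 13.6
eef_pos: [549.0, -226.6, 180.4]
tcp_rot: [3.141, -0.001, 3.075]
ft_force: [0.1, -0.1, 0.2]
opening: 0.999
grip_force: 0.0
```

Call:
arm_command(targets=[[-9,-48,0,0,1],[-18,-97,0,0,1],[-27,-145,0,0,1],[-27,-150,0,0,1],[-27,-150,0,0,1]])

```text
t: 14.1
eef_pos: [565.7, -377.0, 179.6]
tcp_rot: [3.14, -0.002, 3.073]
ft_force: [-0.0, 0.1, 0.7]
opening: 0.998
grip_force: 0.0
```

```bash
python3 - <<'E'
from held import *
c=snap('wrist','w12.png');np.save('w12.npy',c); s=c['state'];print(s['t'],s['eef_pos'],s['tcp_rot'],s['qvel'].round(3))
he=np.linalg.inv(c['hand_eye']);F=210/np.tan(np.radians(c['vertical_fov']/2)); w=s['tcp_rot'][2]
d=np.array([520,-377])-s['eef_pos'][:2]; t=[[np.cos(w),np.sin(w)],[np.sin(w),-np.cos(w)]]@d
q=he@[*t,s['eef_pos'][2]-105,1]; u=q[:2]/q[2]*F+[c['cx'],c['cy']]; print('pred',u)
g=cv2.GaussianBlur(cv2.cvtColor(c['frame'],cv2.COLOR_RGB2GRAY),(3,3),0)
cs=cv2.HoughCircles(cv2.resize(g,None,fx=3,fy=3,interpolation=cv2.INTER_CUBIC)[int(u[1]-60)*3:int(u[1]+60)*3,int(u[0]-60)*3:int(u[0]+60)*3],cv2.HOUGH_GRADIENT,1,6,param1=80,param2=14,minRadius=25,maxRadius=75)
for x,y,r in (cs[0][:10] if cs is not None else []):
    p=np.array([(x-1)/3+int(u[0]-60),(y-1)/3+int(u[1]-60)]); 
    for z in(105,79): print(z,p.round(1),onplane(c,p,z)[0].round(1),'dia',(2*r/3/F*(169+s['eef_pos'][2]-z)*.99).round(1))
hsv=cv2.cvtColor(c['frame'],cv2.COLOR_RGB2HSV); m=((hsv[...,1]<70)&(hsv[...,2]>60)).astype(np.uint8); m[232:]=0
for i,st,ce,mm in blobs(m,150): print(st,ce.round(1),hsv[...,2][mm].mean())
E
```

```text
14.1 [ 565.68085993 -376.99134412  179.6127589 ] [ 3.13995287e+00 -2.01970909e-03  3.07340135e+00] [ 0.041 -0.029  0.031  0.003 -0.003  0.011]
pred [279.07479081 154.03946201]
105 [265.8 154.8] [ 519.7 -386.7  105. ] dia 26.3
79 [265.8 154.8] [ 521.9 -388.3   79. ] dia 29.1
105 [264.8 159.2] [ 522.9 -387.7  105. ] dia 25.6
79 [264.8 159.2] [ 525.4 -389.4   79. ] dia 28.3
105 [264.2 156.8] [ 521.1 -388.1  105. ] dia 22.4
79 [264.2 156.8] [ 523.4 -389.8   79. ] dia 24.8
105 [266.2 156.8] [ 521.2 -386.6  105. ] dia 29.2
79 [266.2 156.8] [ 523.5 -388.1   79. ] dia 32.3
105 [264.8 152.2] [ 517.7 -387.3  105. ] dia 22.5
79 [264.8 152.2] [ 519.7 -388.9   79. ] dia 24.9
105 [266.8 151.8] [ 517.6 -385.8  105. ] dia 14.6
79 [266.8 151.8] [ 519.5 -387.2   79. ] dia 16.2
105 [261.8 158.8] [ 522.5 -389.9  105. ] dia 26.8
79 [261.8 158.8] [ 524.9 -391.8   79. ] dia 29.6
105 [262.8 153.5] [ 518.6 -388.9  105. ] dia 17.3
79 [262.8 153.5] [ 520.6 -390.6   79. ] dia 19.1
105 [260.2 151.5] [ 517.  -390.7  105. ] dia 16.9
79 [260.2 151.5] [ 518.9 -392.7   79. ] dia 18.7
105 [262.5 160.8] [ 524.  -389.6  105. ] dia 23.7
79 [262.5 160.8] [ 526.6 -391.4   79. ] dia 26.3
[  82    0  208   66 4608] [163.6  32.7] 220.59309895833334
[249 137  35  35 976] [265.8 154.4] 172.75409836065575
```

The metal blob has a bounding box of 249–283 by 137–171. Taken as the 30 mm collar at z=79 it gives (521.2, -388.0), and the 22 mm grip circle at z=105 gives (521.1, -388.1). The two agree, so I'll grasp there.

Call:
arm_command(targets=[[22,-7,0,0,1],[43.6,-14,0,0,1],[43.6,-14,30,0,1],[43.6,-14,55,0,1],[43.6,-14,55,0,0.8]])

```text
t: 14.65
eef_pos: [521.1, -384.6, 123.6]
tcp_rot: [3.138, -0.004, 3.077]
ft_force: [0.3, 0.7, -0.5]
opening: 0.957
grip_force: 0.0
```

```bash
python3 -c "
from held import *
s=env.state(); print(s['eef_pos'],s['tcp_rot'],shift(521.2,-388,82,3.075))"
```

```text
[ 521.1211161  -384.60019511  123.62034235] [ 3.13786428 -0.00433558  3.07683799] [-0.3 -3.4 41.6  0.1]
```

Call:
arm_command(targets=[[0,0,0,0,0.8],[0,0,0,0,0.7],[0,0,0,0,0.6]])

```text
t: 14.95
eef_pos: [522.7, -387.2, 127.7]
tcp_rot: [-3.141, 0.001, 3.076]
ft_force: [-0.6, 0.0, -0.2]
opening: 0.719
grip_force: 0.0
```

```bash
python3 -c "
from held import *
s=env.state(); print(s['eef_pos'],s['tcp_rot'],shift(521.2,-388,82,3.075))"
```

```text
[ 522.70147458 -387.22718369  127.72592541] [-3.14054656e+00  1.49771101e-03  3.07597011e+00] [ 1.4 -0.9 45.7  0.1]
```

Call:
arm_command(targets=[[1,-0.7,15,0,0.65],[1,-0.7,30,0,0.65],[1,-0.7,40,0,0.65],[1,-0.7,44,0,0.65],[1,-0.7,44,0,0.65]])

```text
t: 15.45
eef_pos: [521.0, -387.8, 81.8]
tcp_rot: [3.141, -0.001, 3.075]
ft_force: [-0.6, 1.0, -0.1]
opening: 0.648
grip_force: 0.0
```

Call:
arm_command(targets=[[0,0,0,0,0.3],[0,0,0,0,0.1],[0,0,0,0,0.1]])

```text
t: 15.75
eef_pos: [521.3, -388.1, 82.9]
tcp_rot: [-3.141, 0.001, 3.075]
ft_force: [0.5, -0.7, 0.7]
opening: 0.458
grip_force: 0.0
```

Call:
arm_command(targets=[[0,0,0,0,0.1],[0,0,0,0,0.1],[0,0,0,0,0.1],[0,0,0,0,0.1],[0,0,0,0,0.1]])

```text
t: 16.25
eef_pos: [521.2, -388.0, 82.5]
tcp_rot: [-3.142, 0.0, 3.075]
ft_force: [0.7, -0.7, 0.5]
opening: 0.224
grip_force: 29.9
```

Call:
arm_command(targets=[[0,0,0,0,0.1],[0,0,0,0,0.1],[0,0,0,0,0.1]])

```text
t: 16.55
eef_pos: [521.2, -388.0, 82.5]
tcp_rot: [-3.142, 0.0, 3.075]
ft_force: [0.7, -0.9, 1.2]
opening: 0.222
grip_force: 29.9
```

```bash
python3 -c "
from held import *
s=env.state(); print(s['eef_pos'],s['tcp_rot'],s['opening'],s['grip_force'],s['ft_force'],s['moment'])"
```

```text
[ 521.17054289 -387.97229952   82.47224745] [-3.14153942e+00  1.82560101e-04  3.07543645e+00] 0.2223724169811238 29.933984577655792 [ 0.66009068 -0.8901937   1.22765248] [-0.0250753  -0.03098389 -0.01378334]
```

Call:
arm_command(targets=[[0,0,-15,0,0.1],[0,0,-40,0,0.1],[0,0,-65,0,0.1],[0,0,-85,0,0.1],[0,0,-90,0,0.1]])

```text
t: 17.05
eef_pos: [521.7, -388.4, 175.5]
tcp_rot: [-3.139, 0.003, 3.076]
ft_force: [1.0, 0.0, -1.5]
opening: 0.223
grip_force: 29.9
```

Call:
arm_command(targets=[[7,40,0,0,0.1],[15,87,0,0,0.1],[23,135,0,0,0.1],[32,183,0,0,0.1],[40,231,0,0,0.1]])

```text
t: 17.55
eef_pos: [495.6, -152.9, 172.2]
tcp_rot: [3.141, -0.001, 3.075]
ft_force: [-0.0, 1.0, -0.9]
opening: 0.225
grip_force: 29.9
```

Call:
arm_command(targets=[[8,48,0,0,0.1],[16,95,0,0,0.1],[24,140,0,0,0.1],[29,168,0,0,0.1],[30.5,176,0,0,0.1]])

```text
t: 18.05
eef_pos: [476.8, 25.2, 172.3]
tcp_rot: [3.141, -0.001, 3.078]
ft_force: [-0.9, 0.1, -1.2]
opening: 0.224
grip_force: 29.9
```

Call:
arm_command(targets=[[0,0,0,0,0.1],[0,0,0,0,0.1],[0,0,0,0,0.1]])

```text
t: 18.35
eef_pos: [477.9, 21.7, 172.3]
tcp_rot: [-3.142, -0.0, 3.074]
ft_force: [0.2, 0.4, -1.8]
opening: 0.226
grip_force: 29.9
```

```bash
python3 - <<'E'
from held import *
c=snap('wrist','w13.png');np.save('w13.npy',c); s=c['state'];print(s['t'],s['eef_pos'],s['tcp_rot'],s['opening'],s['ft_force'],shift(477.8,22.7,146,3.075))
b=c['frame'][130:235,200:360]; g=cv2.cvtColor(b,cv2.COLOR_RGB2GRAY)
c2=snap('top'); f=c2['frame']; np.save('t2.npy',f)
E
```

```text
18.35 [477.87846733  21.71779062 172.31828842] [-3.14157341e+00 -8.65512638e-05  3.07404655e+00] 0.22646871972426905 [ 0.18772726  0.39162397 -1.8218379 ] [ 0.1  1.  26.3 -0.1]
```

Call:
arm_command(targets=[[0,0.7,10,0,0.1],[0,0.7,20,0,0.1],[0,0.7,24,0,0.1],[0,0.7,24,0,0.1],[0,0.7,24,0,0.1]])

```text
t: 18.95
eef_pos: [477.7, 23.5, 148.3]
tcp_rot: [3.142, -0.0, 3.075]
ft_force: [-0.5, -1.0, -0.7]
opening: 0.224
grip_force: 29.9
```

```bash
python3 - <<'E'
from held import *
s=env.state();print(s['t'],s['eef_pos'],s['tcp_rot'],s['opening'],s['ft_force'],s['moment'],shift(477.8,22.7,81.5,3.075))
E
```

```text
18.95 [477.73542041  23.53054054 148.27357538] [ 3.14153050e+00 -3.57765337e-04  3.07549328e+00] 0.2244514451655995 [-0.52738339 -1.01889736 -0.71321586] [0.02800473 0.00355793 0.00938995] [-0.1 -0.8 66.8  0. ]
```

Call:
arm_command(targets=[[0,-0.6,4,0,0.1],[0,-0.6,8,0,0.1],[0,-0.6,12,0,0.1],[0,-0.6,16,0,0.1],[0,-0.6,18,0,0.1]])

```text
t: 19.45
eef_pos: [477.6, 22.9, 130.0]
tcp_rot: [3.141, -0.0, 3.075]
ft_force: [-0.4, 0.2, -1.3]
opening: 0.22
grip_force: 29.9
```

Call:
arm_command(targets=[[0,0,4,0,0.1],[0,0,8,0,0.1],[0,0,12,0,0.1],[0,0,16,0,0.1],[0,0,16,0,0.1]])

```text
t: 19.95
eef_pos: [477.5, 22.9, 113.9]
tcp_rot: [3.141, -0.001, 3.075]
ft_force: [-1.0, 0.2, -0.7]
opening: 0.225
grip_force: 29.9
```

Call:
arm_command(targets=[[0,0,4,0,0.1],[0,0,8,0,0.1],[0,0,12,0,0.1],[0,0,16,0,0.1],[0,0,16,0,0.1]])

```text
t: 20.45
eef_pos: [477.4, 23.0, 97.9]
tcp_rot: [3.141, -0.001, 3.075]
ft_force: [0.2, 0.1, -0.4]
opening: 0.226
grip_force: 29.9
```

Call:
arm_command(targets=[[0,0,4,0,0.1],[0,0,8,0,0.1],[0,0,12,0,0.1],[0,0,14.5,0,0.1],[0,0,14.5,0,0.1]])

```text
t: 20.95
eef_pos: [477.5, 22.9, 83.5]
tcp_rot: [3.141, -0.001, 3.075]
ft_force: [0.2, -0.2, -0.7]
opening: 0.227
grip_force: 29.9
```

Call:
arm_command(targets=[[0,0,1,0,0.1],[0,0,2,0,0.1],[0,0,2.5,0,0.1],[0,0,2.5,0,0.1]])

```text
t: 21.35
eef_pos: [477.7, 22.9, 81.6]
tcp_rot: [3.142, 0.0, 3.075]
ft_force: [-0.4, 1.0, 0.1]
opening: 0.225
grip_force: 29.9
```

Call:
arm_command(targets=[[0,0,0.5,0,0.1],[0,0,1,0,0.1],[0,0,1,0,0.1]])

```text
t: 21.65
eef_pos: [477.8, 23.1, 81.3]
tcp_rot: [3.141, 0.001, 3.075]
ft_force: [-2.9, 1.5, 12.8]
opening: 0.224
grip_force: 30.0
```

The collar is seated, with 12.8 N of contact at the expected height. I'll release and rise.

Call:
arm_command(targets=[[0,0,0,0,0.3],[0,0,0,0,0.5],[0,0,0,0,0.6],[0,0,0,0,0.6],[0,0,0,0,0.6]])

```text
t: 22.15
eef_pos: [477.7, 22.9, 80.3]
tcp_rot: [3.142, -0.0, 3.075]
ft_force: [0.7, -0.1, 0.3]
opening: 0.571
grip_force: 0.0
```

Call:
arm_command(targets=[[0,0,-20,0,0.6],[0,0,-50,0,0.6],[-25,0,-80,0,0.6],[-50,0,-100,0,0.6],[-50,0,-100,0,0.6]])

```text
t: 22.65
eef_pos: [530.8, 19.3, 182.9]
tcp_rot: [-3.142, 0.006, 3.075]
ft_force: [-0.1, 0.2, -1.1]
opening: 0.599
grip_force: 0.0
```

Call:
arm_command(targets=[[0,0,0,0,0.6],[0,0,0,0,0.6],[0,0,0,0,0.6]])

```text
t: 22.95
eef_pos: [526.6, 19.7, 179.6]
tcp_rot: [3.141, -0.002, 3.075]
ft_force: [0.6, -1.0, 0.3]
opening: 0.601
grip_force: 0.0
```

```bash
python3 - <<'E'
from held import *
c=snap('wrist','w14.png');np.save('w14.npy',c); s=c['state'];print(s['t'],s['eef_pos'],s['tcp_rot'])
he=np.linalg.inv(c['hand_eye']);F=210/np.tan(np.radians(c['vertical_fov']/2)); w=s['tcp_rot'][2]
M=np.array([[np.cos(w),np.sin(w)],[np.sin(w),-np.cos(w)]])
def P(x,y,z):
    q=he@[*(M@(np.array([x,y])-s['eef_pos'][:2])),s['eef_pos'][2]-z,1]; return q[:2]/q[2]*F+[c['cx'],c['cy']]
for z in(78,104): print('pred',z,P(477.7,23,z),'r px',{78:15,104:11}[z]*F/(169+s['eef_pos'][2]-z))
f=c['frame']; u=P(477.7,23,104).astype(int)
g=cv2.GaussianBlur(cv2.resize(cv2.cvtColor(f,cv2.COLOR_RGB2GRAY)[u[1]-35:u[1]+36,u[0]-35:u[0]+36],None,fx=3,fy=3,interpolation=cv2.INTER_CUBIC),(5,5),0)
cs=cv2.HoughCircles(g,cv2.HOUGH_GRADIENT,1,6,param1=80,param2=14,minRadius=30,maxRadius=80)
for x,y,r in (cs[0][:6] if cs is not None else []): p=np.array([(x-1)/3+u[0]-35,(y-1)/3+u[1]-35]); print(p.round(1),(r/3).round(1),onplane(c,p,104)[0].round(1),onplane(c,p,78)[0].round(1))
# leaf side edges and bystanders in the top view
A=np.load('top1.npy'); B=snap('top')['frame']; 
for n,(x0,y0,x1,y1) in dict(mug=(130,165,172,210),loupe=(155,222,180,242)).items(): print(n,np.abs(A[y0:y1,x0:x1].astype(int)-B[y0:y1,x0:x1]).mean())
hsv=cv2.cvtColor(B,cv2.COLOR_RGB2HSV); m=(hsv[...,1]<50)&(hsv[...,2]>140)
for i,st,ce,mm in blobs(m[180:250,240:320],30): print(st+[240,180,0,0,0],ce+[240,180])
for n in('top','scene'):
    cc=snap(n); T=np.linalg.inv(cc['world_from_camera']); FF=210/np.tan(np.radians(cc['vertical_fov']/2))
    q=T@[477.7,23,104,1]; print(n,q[:2]/q[2]*FF+[cc['cx'],cc['cy']])
E
```

```text
22.95 [526.58981423  19.71685291 179.57793711] [ 3.14147540e+00 -1.92091354e-03  3.07548067e+00]
pred 78 [283.39655537 146.95365476] r px 18.092750035893676
pred 104 [283.34684492 149.26280442] r px 14.678480932290462
mug 12.677954144620811
loupe 13.862
top [273.84010444 227.47958995]
scene [265.95552251 200.07206811]
```

```bash
python3 - <<'E'
from held import *
c=np.load('w14.npy',allow_pickle=True).item(); f=c['frame']
w=f[115:186,248:319]; g=cv2.normalize(cv2.cvtColor(w,cv2.COLOR_RGB2GRAY),None,0,255,cv2.NORM_MINMAX); g=cv2.GaussianBlur(cv2.resize(g,None,fx=3,fy=3,interpolation=cv2.INTER_CUBIC),(5,5),0)
for a,b in((36,48),(48,62)):
    cs=cv2.HoughCircles(g,cv2.HOUGH_GRADIENT,1,6,param1=60,param2=8,minRadius=a,maxRadius=b)
    for x,y,r in (cs[0][:3] if cs is not None else []): p=np.array([(x-1)/3+248,(y-1)/3+115]); print(p.round(1),(r/3).round(1),onplane(c,p,104)[0].round(1),onplane(c,p,78)[0].round(1))
for z,rng in((72,range(175,228)),):
    for lo,hi in((225,262),(305,345)): print(edge(c,rng,lo,hi,z,2))
A=np.load('top1.npy'); B=snap('top')['frame']
for n,(x0,y0,x1,y1) in dict(mug=(130,165,172,210),loupe=(155,222,182,245)).items():
    a,b=[cv2.cvtColor(X[y0:y1,x0:x1],cv2.COLOR_RGB2GRAY).astype(np.float32) for X in(A,B)]
    print(n,a.mean(),b.mean(),cv2.phaseCorrelate(cv2.normalize(a,None,0,1,cv2.NORM_MINMAX),cv2.normalize(b,None,0,1,cv2.NORM_MINMAX)))
E
```

```text
[284.8 150.2] 15.8 [478.3  24.1 104. ] [480.1  24.   78. ]
[282.5 151.2] 15.1 [478.9  22.3 104. ] [480.8  22.1  78. ]
[284.2 148.2] 13.9 [476.8  23.7 104. ] [478.5  23.6  78. ]
[283.8 147.5] 18.1 [476.3  23.5 104. ] [477.9  23.4  78. ]
[285.2 150.5] 16.3 [478.5  24.3 104. ] [480.4  24.3  78. ]
[285.8 148.5] 16.3 [477.1  24.9 104. ] [478.9  24.9  78. ]
(array([521.3294   ,  -1.9774165], dtype=float32), np.float32(-0.0555719), np.float64(0.20568828487487237))
(array([527.87384,  41.94344], dtype=float32), np.float32(-0.0777072), np.float64(0.2652951318417181))
mug 127.01323 140.28731 ((0.5091448650786994, 0.5462908094011958), 0.9987140091554618)
loupe 143.7037 158.34944 ((0.5481822796426954, 0.08098776811308106), 0.9875295982684618)
```

The collar shows at (283.8,147.5) with an 18.1 px radius, where 18.1 px was predicted for a seated collar at z=78. It sits at (477.9, 23.4), over the foot's hole. The leaf edges run along the foot, and the mug and loupe are unmoved. Handing in.

```bash
python3 -c "
from cell import env
print(env.job_done())"
```

```text
the job is handed in; nothing more can be done
None
```

The job is handed in: both leaves are stacked on the foot with their holes lined up, and the pin is pushed through to its collar and left unheld; the mug and loupe were not touched, and it took about 23 s of the 72 s allowed.

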